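# Wedge the bone block tight in the ear demonstration model

### The job

The removable bone block of the ear model is loose: stand the yellow wedge by hand in the slot beside it, thin end down and only hand-loose, and let it go. Then pull the tapper sideways out of its spring clip and with it (never with the gripper itself) tap the wedge down in at least two taps, the first only part of the way, lifting the tapper clear in between, until the block is locked hard against the model; finish by standing the tapper, head down, in the steel pot. Leave the other things on the desk where they are.

Things in the scene. Friction and masses are not known exactly. Their poses are not given: they have to be found in the camera images.
- model: Ear model, fixed: wooden board 150 x 160 x 16 mm; origin: centre of its underside, z up. On it, from -y to +y: fixed cream carcass (y -72 to -31 mm, 108 high; its ear sticks out to x +46 mm), sliding pinkish bone block with a red ring on its +x face (y -27 to about +30, 86 high), wedge slot, fixed cream cheek (y about +42 to +74, 86 high).
- slot_mouth (a point): Centre of the slot's mouth, 86 mm above the desk, level with the tops of block and cheek; axes as model. 36 long in x, 70 deep, walls sloped like the wedge; in y 14.4 mm wide at the mouth when loose, 18.4 when locked. Wedge foot 40 mm below the mouth when hand-loose (head 36 above), about 65 when locked (head 11 above); it drifts 2 mm to -y on the way. 6 mm of driving moves the block 1 mm.
- bone_block (a joint): Slide of the bone block away from the slot (model's -y), m: 0 = loose, 4 mm gap to the carcass (a spring of 3 to 6 N and 3 N of rubbing resist), 0.004 = hard against the carcass, locked. Driving the wedge takes 5 to 12 N downward, more once locked; friction then keeps it there.
- wedge: Loose yellow plastic wedge, about 60 g, 76 mm tall, 30 wide along its x (parallel sides); along its y 8 mm thick at the foot, 20 at the head, both faces sloped alike, so either way round fits. Origin: centre of its foot, z up to the head. Starts upright, head up, in the holder, 46 mm sticking out.
- holder: Blue plastic wedge holder, fixed: base 80 x 64 x 6 mm with a pocket block 56 x 37 mm whose rim is 36 mm above the desk. Origin: centre of the underside, z up. The wedge stands on the pocket's floor, 6 mm above the desk, with 2 to 3 mm of play.
- tapper: Loose tapper, about 140 g, 128 mm tall: black rubber head 30 mm in diameter, 28 high, at the bottom; aluminium handle 18 mm in diameter above. Origin: centre of the head's striking underside, z up along the handle. Starts upright in the clip, head under the jaws, underside 8 mm above the desk.
- clip_seat (a point): Where the tapper's underside centre stands in the fixed clip stand, 8 mm above the desk. Clip open towards this frame's -x, post behind at +x, 70 mm high. Two sprung steel jaws hold the handle 42 to 56 mm above this point; a level pull along -x meets 5 to 12 N, then they snap open; free after 30 mm. The head cannot be lifted through them. Stand plate 90 x 70 x 8 mm, 35 mm of it in front of this point.
- pot: Steel pot, fixed, round: mouth 76 mm across outside, 75 mm high, wall 4 mm. Origin: centre of the underside, z up.
- dry_jar: Bystander: closed round jar, 66 mm across, 70 mm high. Origin: centre of the underside.
- mould_block0: Bystander: upright peach demonstration block 20 x 45 x 58 mm, on the robot's side of the model. Origin: centre of the underside.
- mould_block1: Bystander: upright peach block 20 x 45 x 58 mm, close beside the wedge holder. Origin: centre of the underside.
- mould_block2: Bystander: upright peach block 20 x 45 x 58 mm, close beside the clip stand. Origin: centre of the underside.
- hearing_aid: Bystander: dark hearing aid, 40 x 12 x 14 mm, beyond the model on the left. Origin: on its underside.
- ear_plug: Bystander: pinkish red ear mould, 22 x 16 x 20 mm, beyond the model on the right. Origin: on its underside.

How it is judged:
By the outcome, as a careful person would: the job done as asked, in the order asked, and still so for the second after the job is handed in, with the robot touching nothing.
It also fails if it takes over 64 s, if anything falls off the work surface, if the arm or the gripper's body presses on something with over 40 N, if the wrist force passes 120 N, or if a joint passes its speed limit or range.

### The arm

A 6-joint arm with a two-finger parallel gripper is mounted at the origin on the work surface. World frame = base frame: x ahead of the robot, y to its left, z up, the work surface at z = 0. Lengths are in m, angles in rad, forces in N, time in s.
With the tool pointing down it reaches from about 0.35 to 0.925 m from the base axis. Payload 6.4 kg.
Tool frame: the origin (TCP) lies at the very end of the fingers, on their centre line; the grasp point (between the pads) lies 19 mm behind it (robot.grip_depth is the distance from the TCP to the grasp point, in m); z points along the fingers, y is the line along which they close (so a half turn about z gives the same grasp; the last joint's range is limited). The gripper opens to 94 mm and grips with 3 to 60 N. Pads are 16 mm wide; open, the fingers measure 119 mm over their backs; the gripper's body (75 mm by 177 mm) begins 78 mm behind the grasp point.
Start: joints at [1.085, 0.245, 1.558, -0, 1.339, -0.174], TCP at [0.199, 0.619, 0.181] pointing down, gripper open.
Joint ranges: [-3.13, 3.13], [-1.02, 2.26], [0.13, 2.54], [-0.95, 4.09], [0.21, 2.88], [-2.74, 2.74]. Speed limits (rad/s): [2.57, 2.57, 3.14, 3.14, 3.14, 3.14].

### API

Orientations are given as a rotation vector (axis times angle).
In Python, from plant import robot gives the robot as it stands.
- The arm moves only by the tool carry_out, never from a script. Its argument "series" is a list of rows, each an object of numbers: "dx", "dy", "dz": the shift along the tool's x, y, z in units of 40 mm (1.0 is 40 mm); "twist": the turn about the tool's z in degrees. In form: [{"dx": .., "dy": .., "dz": .., "twist": ..}, ...]. A call has 1 to 12 rows; each row shifts and turns the commanded pose from where the row before left it, along the tool's axes as they then stand; what a row does not reach is not made up. A row lasts 1/8 s, in which the tool goes at most 62.5 mm and 10.7 degrees, less where a joint would pass 70% of its speed; a pose out of reach is approached as far as the arm can. A call is refused whole if a number of a shift passes 1 or a number of a turn 10.7, either way. A call with a gripper value outside its range is refused whole. "gripper" is the finger opening in mm, from 0 to 94, set as the call begins (left out, the last holds). The fingers move at their own pace and stop on an object; the grip force is fixed at half the most. Time passes only in rows, so rows that do not move let the fingers close. It gives the time, the measured TCP pose, the force, the opening and the grip force at its end, in the units of the state.
- robot.get_state(): the state, without advancing time (a new reading comes with each control period).
- robot.capture(name): name is "scene" or "side" or "wrist"; returns a dict with "color" (400x640x3 uint8, red, green, blue), "camera_matrix" (3x3 intrinsics, pixels), "R" (3x3) and "t" (3): a world point X has camera coordinates R X + t; the wrist camera has in their place "hand_eye" (4x4, takes a point from camera to tool coordinates, whose origin is the TCP and whose axes are the flange's). Camera axes: x right, y down, z forward; pixel columns grow to the right and rows downward; lengths in m; the calibration is good to about 2 mm. A picture is of the moment at which its call begins: read the wrist's pose just before it. There is no depth.
- robot.finish_job(): hands the job in; it is judged then, once.
The state is a dict: "t": time; "q": joint angles; "qvel": joint speeds; "joint_torque": joint torques, N m; "tool_pos": TCP position; "tool_rot": TCP orientation; "ft_force": force on the tool from outside, world axes, zero at the start; "ft_torque": the same for the moment, N m; "finger_gap": finger opening in m; "finger_force": force on a finger pad.
Only numpy, scipy, OpenCV 4.12 (cv2) and the standard library are available. Lean on these libraries where they do the work, as an engineer would, in place of code of your own. Each camera call takes 0.05 s, during which the arm holds its last target. There are 200 camera calls.

## Working session

There is one attempt and no reset: what is moved stays moved. The work goes in short steps, Python scripts to look and compute and a tool call to move; the robot and the scene stay as the last step left them, time stands still between calls to the robot, and variables do not carry over. Pictures are saved under pics/ and viewed, at most 10 in all, crops included, and the job is handed in when it is done.

Besides the shell and the picture viewer there is one more tool, called after "Emit:" as name([rows], argument=value, ...), one row to a line, values as JSON. carry_out: Moves the arm, as the interface text tells. Its arguments: {"type":"object","properties":{"series":{"type":"array","items":{"type":"object","properties":{"dx":{"type":"number"},"dy":{"type":"number"},"dz":{"type":"number"},"twist":{"type":"number"}}}},"gripper":{"type":"number"}},"required":["series"]}

```bash
mkdir -p pics; ls; python3 - <<'E'
from plant import robot
import cv2,numpy as np
s=robot.get_state();print(s['t'],s['tool_pos'],s['tool_rot'])
for n in('scene','side'):
    c=robot.capture(n);cv2.imwrite(f'pics/{n}0.png',c['color'][:,:,::-1]);np.savez(f'pics/{n}0.npz',**c)
    print(n,c['camera_matrix'].tolist(),(-c['R'].T@c['t']).tolist(),c['R'].tolist())
c=robot.capture('wrist');cv2.imwrite('pics/wrist0.png',c['color'][:,:,::-1]);print(c['hand_eye'].tolist(),c['camera_matrix'].tolist())
E
```

```text
pics
0.0 [0.19907564 0.61809464 0.1798613 ] [-4.87653780e-01 -3.10289876e+00  2.81329042e-03]
scene [[367.1224743855856, 0.0, 315.91510542264126], [0.0, 367.1224743855856, 197.54375803847793], [0.0, 0.0, 1.0]] [0.954053638932531, -0.5150999267904779, 0.6378539291596094] [[0.811104945537341, 0.5848326807308414, 0.008916438417023276], [0.3900847378233584, -0.5295241739491161, -0.7532848375752615], [-0.4358241212256943, 0.61447122369781, -0.6576339792051252]]
side [[368.8837186245364, 0.0, 323.94350736631753], [0.0, 368.8837186245364, 196.95856241143102], [0.0, 0.0, 1.0]] [0.07473524299329501, -0.519092686297262, 0.892882827405933] [[0.7496027691880983, -0.6617321164335183, 0.014362956031099687], [-0.48442949920146167, -0.5632847866800381, -0.6693566384209876], [0.4510252196152182, 0.49479375013761073, -0.7428023937062963]]
[[8.562909512530759e-05, -0.9660350049100027, -0.25841122645153414, 0.07401487500110422], [0.9999990975130341, 0.00042918839494248697, -0.001273094825975049, 0.0011239943199469193], [0.0013407612659775989, -0.25841088422481284, 0.9660341698270175, -0.20374822603677006], [0.0, 0.0, 0.0, 1.0]] [[352.97059995624574, 0.0, 318.9624815964874], [0.0, 352.97059995624574, 203.16129902961703], [0.0, 0.0, 1.0]]
```

View pics/scene0.png

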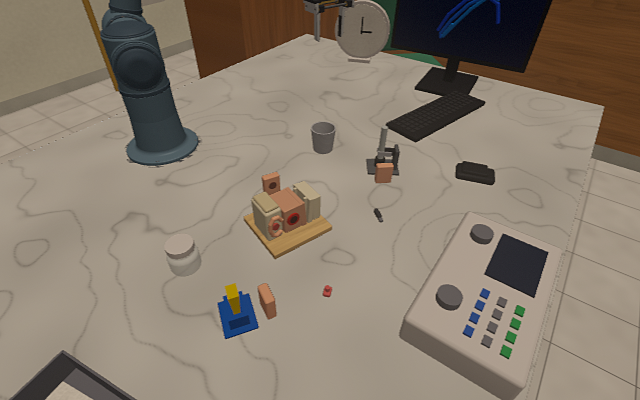

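View pics/side0.png

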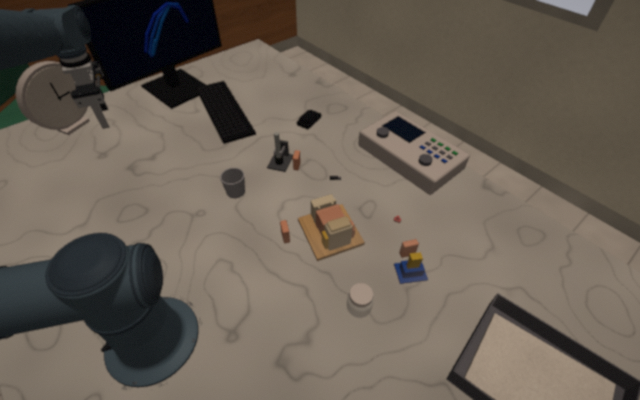

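The scene view shows the holder (238,320), board (288,228), pot (323,140), clip (383,165), jar (183,262). The side view shows the same things. I'll compute rough positions next.

```bash
cat > h.py <<'E'
import numpy as np,cv2
from scipy.spatial.transform import Rotation as Ro
def ray(c,u,v,z):
    d=c['R'].T@np.linalg.solve(c['camera_matrix'],[u,v,1.]);C=-c['R'].T@c['t']
    return C+d*(z-C[2])/d[2]
def wristcam(s,c):
    T=np.eye(4);T[:3,:3]=Ro.from_rotvec(s['tool_rot']).as_matrix();T[:3,3]=s['tool_pos']
    W=np.linalg.inv(T@c['hand_eye']);return dict(camera_matrix=c['camera_matrix'],R=W[:3,:3],t=W[:3,3],color=c['color'])
def proj(c,X):
    p=c['camera_matrix']@(c['R']@np.asarray(X,float)+c['t']);return p[:2]/p[2]
def snap(name,fn):
    from plant import robot
    s=robot.get_state();c=robot.capture(name)
    if name=='wrist': c=wristcam(s,c)
    np.savez(f'pics/{fn}.npz',**{k:c[k] for k in('camera_matrix','R','t','color')});cv2.imwrite(f'pics/{fn}.png',c['color'][:,:,::-1]);return s,c
def load(fn): return dict(np.load(f'pics/{fn}.npz'))
E
python3 - <<'E'
from h import *
a=load('scene0');b=load('side0')
for n,z,p,q in [('holder',0,(238,320),(411,272)),('wedgehead',.082,(232,287),(415,256)),('pot mouth',.075,(322,128),(233,175)),('board near',.016,(277,254),(323,257)),('b left',.016,(245,223),(298,216)),('b right',.016,(331,228),(363,239)),('clip handle top',.136,(383,128),(277,136)),('jar top',.07,(180,241),(361,291)),('clip plate',.008,(383,166),(279,161)),('mb0',0,(271,190),(286,240)),('mb1',.058,(265,287),(409,243)),('mb2',.058,(384,166),(297,153))]:
    print(n,ray(a,*p,z)[:2].round(3),ray(b,*q,z)[:2].round(3))
for n,c,x0,y0 in(('sc',a,190,110),('sd',b,215,125)):
    cv2.imwrite(f'pics/{n}crop.png',cv2.resize(c['color'][y0:y0+200,x0:x0+ (240),::-1],None,fx=3,fy=3,interpolation=cv2.INTER_CUBIC))
E
```

```text
holder [ 0.619 -0.295] [ 0.615 -0.291]
wedgehead [ 0.607 -0.283] [ 0.61  -0.288]
pot mouth [0.411 0.277] [0.416 0.281]
board near [ 0.583 -0.137] [ 0.456 -0.102]
b left [ 0.46  -0.109] [0.495 0.058]
b right [ 0.634 -0.001] [ 0.584 -0.132]
clip handle top [0.601 0.288] [0.595 0.283]
jar top [ 0.432 -0.261] [ 0.438 -0.262]
clip plate [0.612 0.302] [0.605 0.302]
mb0 [0.416 0.034] [0.419 0.021]
mb1 [ 0.642 -0.237] [ 0.646 -0.243]
mb2 [0.641 0.239] [0.646 0.248]
```

View pics/sccrop.png

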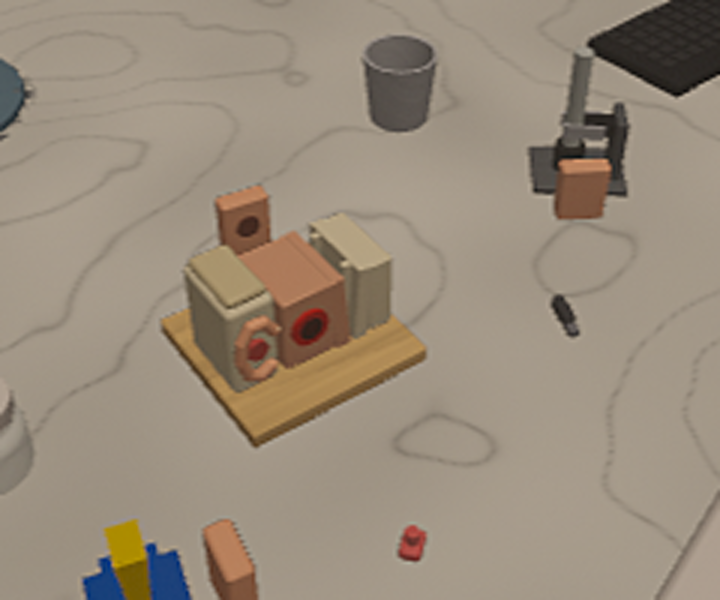

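View pics/sdcrop.png

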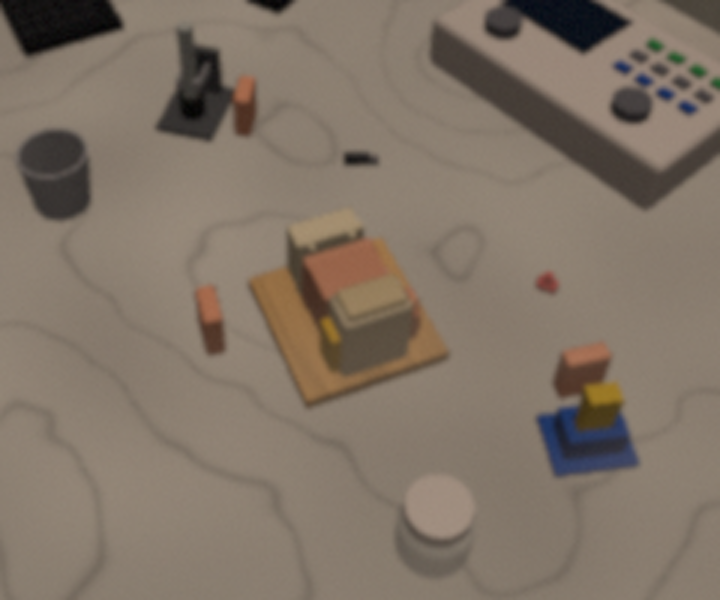

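The scene crop shows the cream carcass nearest the robot's right, then the pink block, the slot, and the cheek at +y. The clip post is on the far side of the tapper, so it opens roughly toward the robot. The holder has a block just to its left. I'll fly over everything with the wrist camera.

Emit:
carry_out([
  {"dz": -0.4, "twist": -9},
  {"dz": -0.4, "twist": -8.9},
  {"dx": -0.84, "dy": -0.94},
  {"dx": -0.84, "dy": -0.94},
  {"dx": -0.84, "dy": -0.94},
  {"dx": -0.84, "dy": -0.94},
  {"dx": -0.84, "dy": -0.94},
  {"dx": -0.84, "dy": -0.94},
  {"dx": -0.84, "dy": -0.94},
  {"dx": -0.84, "dy": -0.94},
  {"dx": -0.84, "dy": -0.94},
  {"dx": 0},
])

```text
$.series[0]: bad value
```

```bash
python3 -c "
from h import *
s,c=snap('wrist','w1');print(s['t'],s['tool_pos'],s['tool_rot'])"
```

```text
0.15 [0.19919282 0.61821847 0.18012575] [-4.87885474e-01 -3.10298275e+00  2.16245797e-03]
```

Emit:
carry_out([
  {"dx": -0.1, "dy": -0.94},
  {"dx": -0.1, "dy": -0.94},
  {"dx": -0.1, "dy": -0.94},
  {"dx": -0.1, "dy": -0.94},
  {"dx": -0.1, "dy": -0.94},
  {"dx": -0.1, "dy": -0.94},
  {"dx": -0.1, "dy": -0.94},
  {"dx": -0.1, "dy": -0.94},
  {"dx": 0},
])

```text
$.series[0]: bad value
```

```bash
python3 -c "
from h import *
s,c=snap('wrist','w2');print(s['t'],s['tool_pos'],s['tool_rot'])"
```

```text
0.2 [0.19923761 0.61832576 0.18027482] [-4.87761502e-01 -3.10312655e+00  1.70582064e-03]
```

Emit:
carry_out([
  {"dx": -0.2, "dy": -0.94},
  {"dx": -0.2, "dy": -0.94},
  {"dx": -0.2, "dy": -0.94},
  {"dx": -0.2, "dy": -0.94},
  {"dx": -0.2, "dy": -0.94},
  {"dx": -0.2, "dy": -0.94},
  {"dx": 0},
], gripper=60)

```text
$.series[0]: bad value
```

```bash
python3 -c "
from h import *
s,c=snap('wrist','w3');print(s['t'],s['tool_pos'],s['tool_rot'],s['finger_gap'])
a=[load(f)['color'][:,:,::-1] for f in('w1','w2')]
cv2.imwrite('pics/w12.png',cv2.resize(np.vstack([a[0][:,60:580],a[1][:,60:580]]),None,fx=.75,fy=.75))"
```

```text
0.25 [0.1992413  0.61839847 0.18044359] [-4.87697515e-01 -3.10323433e+00  1.38024902e-03] 0.09355410564499418
```

View pics/w12.png

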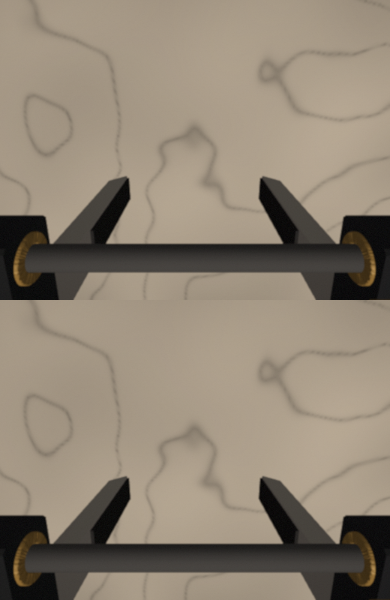

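View pics/w3.png

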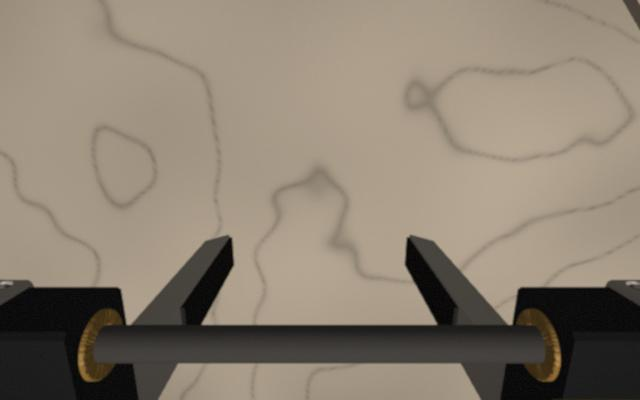

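The gripper camera view shows finger tips at about (232,240) and (408,240) with a bar at row 345; rows above 320 are usable. The moves were refused, so I'll give all keys.

Emit:
carry_out([
  {"dx": 0, "dy": 0, "dz": -0.4, "twist": -9},
  {"dx": 0, "dy": 0, "dz": -0.4, "twist": -8.9},
  {"dx": -0.84, "dy": -0.94, "dz": 0, "twist": 0},
  {"dx": -0.84, "dy": -0.94, "dz": 0, "twist": 0},
  {"dx": -0.84, "dy": -0.94, "dz": 0, "twist": 0},
  {"dx": -0.84, "dy": -0.94, "dz": 0, "twist": 0},
  {"dx": -0.84, "dy": -0.94, "dz": 0, "twist": 0},
  {"dx": -0.84, "dy": -0.94, "dz": 0, "twist": 0},
  {"dx": -0.84, "dy": -0.94, "dz": 0, "twist": 0},
  {"dx": -0.84, "dy": -0.94, "dz": 0, "twist": 0},
  {"dx": -0.84, "dy": -0.94, "dz": 0, "twist": 0},
  {"dx": 0, "dy": 0, "dz": 0, "twist": 0},
])

```text
t: 1.8
tool_pos: [0.5037, 0.2782, 0.2129]
tool_rot: [0.006, 3.142, -0.0]
ft_force: [-1.0, 0.7, -1.4]
finger_gap: 0.0939
finger_force: 0.0
```

```bash
python3 -c "
from h import *
s,c=snap('wrist','w1');print(s['t'],s['tool_pos'],s['tool_rot'])"
```

```text
1.8 [0.50371716 0.2781742  0.21288157] [ 6.24421256e-03  3.14150195e+00 -3.63804517e-04]
```

Emit:
carry_out([
  {"dx": -0.1, "dy": -0.94, "dz": 0, "twist": 0},
  {"dx": -0.1, "dy": -0.94, "dz": 0, "twist": 0},
  {"dx": -0.1, "dy": -0.94, "dz": 0, "twist": 0},
  {"dx": -0.1, "dy": -0.94, "dz": 0, "twist": 0},
  {"dx": -0.1, "dy": -0.94, "dz": 0, "twist": 0},
  {"dx": -0.1, "dy": -0.94, "dz": 0, "twist": 0},
  {"dx": -0.1, "dy": -0.94, "dz": 0, "twist": 0},
  {"dx": -0.1, "dy": -0.94, "dz": 0, "twist": 0},
  {"dx": 0, "dy": 0, "dz": 0, "twist": 0},
])

```text
t: 2.98
tool_pos: [0.5341, -0.0208, 0.2129]
tool_rot: [-0.002, -3.142, -0.0]
ft_force: [0.4, -0.1, 0.0]
finger_gap: 0.094
finger_force: 0.0
```

```bash
python3 -c "
from h import *
s,c=snap('wrist','w2');print(s['t'],s['tool_pos'],s['tool_rot'])"
```

```text
2.975 [ 0.534133   -0.02075329  0.21294897] [-1.52584592e-03 -3.14153544e+00 -3.13404208e-04]
```

Emit:
carry_out([
  {"dx": -0.25, "dy": -0.94, "dz": 0, "twist": 0},
  {"dx": -0.25, "dy": -0.94, "dz": 0, "twist": 0},
  {"dx": -0.25, "dy": -0.94, "dz": 0, "twist": 0},
  {"dx": -0.25, "dy": -0.94, "dz": 0, "twist": 0},
  {"dx": -0.25, "dy": -0.94, "dz": 0, "twist": 0},
  {"dx": -0.25, "dy": -0.94, "dz": 0, "twist": 0},
  {"dx": -0.25, "dy": -0.94, "dz": 0, "twist": 0},
  {"dx": 0, "dy": 0, "dz": 0, "twist": 0},
], gripper=60)

```text
t: 4.03
tool_pos: [0.605, -0.2833, 0.2124]
tool_rot: [0.001, -3.141, -0.001]
ft_force: [0.3, 0.5, 0.1]
finger_gap: 0.0603
finger_force: 0.0
```

```bash
python3 -c "
from h import *
s,c=snap('wrist','w3');print(s['t'],s['tool_pos'],s['tool_rot'],s['finger_gap'])
a=[cv2.resize(load(f)['color'][0:330,100:540,::-1],(400,300)) for f in('w1','w2','w3')]
cv2.imwrite('pics/w123.png',np.vstack([np.hstack(a[:2]),np.hstack([a[2],a[2]*0])]))"
```

```text
4.025 [ 0.60501985 -0.28329872  0.21244816] [ 5.53287327e-04 -3.14121899e+00 -1.04838471e-03] 0.06034384214818147
```

View pics/w123.png

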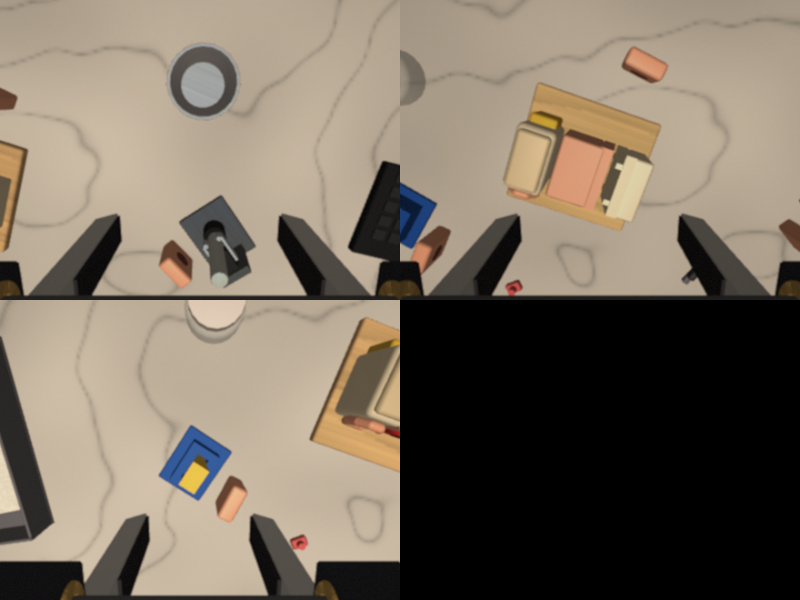

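Top-left panel: pot at about (203,82), clip plate around (218,235) with the tapper leaning outward by perspective. Top-right: model yawed about -19°, slot right of the pink block. Bottom: holder and wedge at (195,475), block close by at (231,498). I'll magnify these to measure.

```bash
python3 -c "
from h import *
def cr(f,x,y,w,h,k): return cv2.resize(load(f)['color'][y:y+h,x:x+w,::-1],(int(w*k),int(h*k)),interpolation=cv2.INTER_CUBIC)
A=np.zeros((552,796,3),np.uint8)
A[:490,:532]=cr('w2',205,85,190,175,2.8)
A[:276,532:]=cr('w3',270,135,110,115,2.4);A[276:,532:]=cr('w1',290,207,110,115,2.4)
cv2.imwrite('pics/z1.png',A)
c=load('w3');hsv=cv2.cvtColor(c['color'],cv2.COLOR_RGB2HSV)
for lo,hi,n in [((22,150,150),(35,255,255),'yellow'),((105,150,40),(125,255,255),'blue')]:
    m=cv2.inRange(hsv,lo,hi);cs=max(cv2.findContours(m,0,2)[0],key=cv2.contourArea)
    print(n,cv2.contourArea(cs),cv2.approxPolyDP(cs,2.5,True)[:,0].tolist())
"
```

```text
Traceback (most recent call last):
ValueError: could not broadcast input array from shape (489,532,3) into shape (490,532,3)
```

```bash
python3 -c "
from h import *
def cr(f,x,y,w,h,k): return cv2.resize(load(f)['color'][y:y+h,x:x+w,::-1],(round(w*k),round(h*k)),interpolation=cv2.INTER_CUBIC)
A=np.zeros((552,796,3),np.uint8)
A[:490,:532]=cr('w2',205,85,190,175,2.8)
A[:276,532:]=cr('w3',270,135,110,115,2.4);A[276:,532:]=cr('w1',290,207,110,115,2.4)
cv2.imwrite('pics/z1.png',A)
c=load('w3');hsv=cv2.cvtColor(c['color'],cv2.COLOR_RGB2HSV)
for lo,hi,n in [((22,150,150),(35,255,255),'yellow'),((105,150,40),(125,255,255),'blue')]:
    m=cv2.inRange(hsv,lo,hi);cs=max(cv2.findContours(m,0,2)[0],key=cv2.contourArea)
    print(n,cv2.contourArea(cs),cv2.approxPolyDP(cs,2.5,True)[:,0].tolist())
"
```

```text
yellow 492.5 [[313, 179], [298, 202], [312, 211], [328, 189]]
blue 3163.5 [[310, 139], [276, 193], [318, 218], [352, 167]]
```

View pics/z1.png

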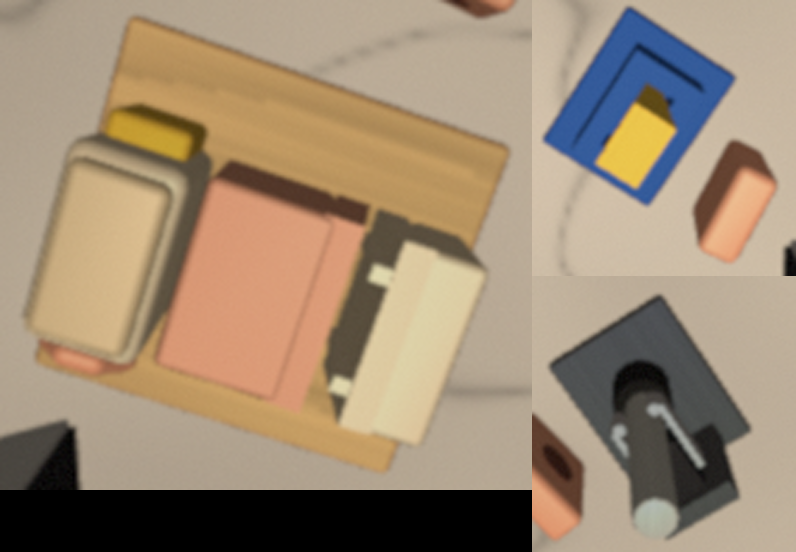

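The zoom shows: board corners (134,17), (510,148), (388,472); block top with a strip from seam (333,225)-(275,398) to edge (368,232)-(302,410); two guide tabs on the cheek at (382,275) and (340,385); wedge top at right; the clip plate with corners (660,297), (551,365), (750,430).

```bash
cat > m.py <<'E'
from h import *
w1,w2,w3=load('w1'),load('w2'),load('w3')
P2=lambda u,v,z:ray(w2,205+(u+.5)/2.8-.5,85+(v+.5)/2.8-.5,z)
P3=lambda u,v,z:ray(w3,270+(u-532+.5)/2.4-.5,135+(v+.5)/2.4-.5,z)
P1=lambda u,v,z:ray(w1,290+(u-532+.5)/2.4-.5,207+(v-276+.5)/2.4-.5,z)
E
python3 - <<'E'
from m import *
A,B,C=P2(134,17,.016),P2(510,148,.016),P2(388,472,.016)
print('edges',np.linalg.norm(A-B),np.linalg.norm(B-C))
yw=np.arctan2(*(-(B-A))[[0,1]]*[1,1]);  # model y=(-sin,cos)
yw=np.arctan2(-(B-A)[0],(B-A)[1]);yw2=np.arctan2((C-B)[1],(C-B)[0]);print('yaw',np.degrees([yw,yw2]))
th=(yw+yw2)/2;R=np.array([[np.cos(th),-np.sin(th)],[np.sin(th),np.cos(th)]]);O=((A+C)/2)[:2];print('model',O)
M=lambda p:(R.T@(p[:2]-O)*1000).round(1)
for n,p in [('seam top',(333,225)),('seam bot',(275,398)),('blk edge top',(368,232)),('blk edge bot',(302,410)),('blk TL',(215,178)),('blk BL',(157,362)),('tab1',(382,275)),('tab1L',(369,272)),('tab1R',(395,278)),('tab2',(340,385)),('cheek TL',(405,240)),('cheek BL',(342,430)),('cheek seam top',(438,252)),('cheek seam bot',(372,430)),('cheek TR',(484,270)),('cheek BR',(420,445))]:
    print(n,M(P2(*p,.086)))
print('slot guess world',R@np.array([0,.036])+O)
h=[ray(w3,*p,.006)[:2] for p in((310,139),(276,193),(318,218),(352,167))]
print('holder',np.mean(h,0),[np.linalg.norm(h[i]-h[i-1]).round(4) for i in range(4)],'long axis',np.degrees(np.arctan2(*(h[1]-h[0])[::-1])),np.degrees(np.arctan2(*(h[2]-h[1])[::-1])))
w=[ray(w3,*p,.082)[:2] for p in((313,179),(298,202),(312,211),(328,189))]
print('wedge',np.mean(w,0),[np.linalg.norm(w[i]-w[i-1]).round(4) for i in range(4)],np.degrees(np.arctan2(*(w[1]-w[0])[::-1])),np.degrees(np.arctan2(*(w[2]-w[3])[::-1])))
print('mb1 top',[P3(*p,.058)[:2].round(3) for p in((743,167),(776,186),(735,262),(700,245))])
c=[P1(*p,.008)[:2] for p in((660,297),(551,365),(750,430))];print('plate',c,np.linalg.norm(c[0]-c[1]),np.linalg.norm(c[0]-c[2]),np.degrees(np.arctan2(*(c[2]-c[0])[::-1])))
print('handle top',P1(656,519,.136),'jaw?',[P1(*p,.057)[:2].round(4) for p in((656,410),(702,466),(617,434))])
print('mb2',[P1(*p,.058)[:2].round(3) for p in((582,490),(565,538),(532,500))])
E
```

```text
edges 0.15610383089292573 0.14682359401624448
yaw [-18.71456903 -18.42592972]
model [ 0.5360342  -0.04163454]
seam top [-31.4  16.5]
seam bot [33.2 16.8]
blk edge top [-32.9  28.5]
blk edge bot [34.5 27.2]
blk TL [-33.8 -25.7]
blk BL [ 33.7 -26.3]
tab1 [-20.5  37.9]
tab1L [-20.   33.3]
tab1R [-20.9  42.4]
tab2 [21.4 37. ]
cheek TL [-34.3  41.2]
cheek BL [37.1 43.1]
cheek seam top [-34.   53.2]
cheek seam bot [33.7 53.2]
cheek TR [-33.1  70.2]
cheek BR [33.6 71.3]
slot guess world [ 0.54749902 -0.00750892]
holder [ 0.61229694 -0.28896173] [np.float64(0.0587), np.float64(0.0757), np.float64(0.059), np.float64(0.0741)] long axis -32.77201967031546 58.10248756842369
wedge [ 0.61263769 -0.2889675 ] [np.float64(0.0175), np.float64(0.0273), np.float64(0.0165), np.float64(0.0272)] -32.835231996316374 -35.10229145722413
mb1 top [array([ 0.628, -0.242]), array([ 0.637, -0.227]), array([ 0.673, -0.245]), array([ 0.664, -0.261])]
plate [array([0.55462853, 0.3072687 ]), array([0.59104334, 0.25162471]), array([0.62788831, 0.35560976])] 0.06650031437409597 0.08777159570858224 33.41914673776533
handle top [0.60195284 0.29822593 0.136     ] jaw? [array([0.594 , 0.3028]), array([0.6225, 0.3247]), array([0.606 , 0.2849])]
mb2 [array([0.634, 0.268]), array([0.66, 0.26]), array([0.639, 0.245])]
```

```bash
python3 -c "
from plant import robot;print(robot.get_state()['q'])"
```

```text
[-6.06168616e-01  2.62210225e-01  1.47936227e+00  6.39263787e-04
  1.40109569e+00 -2.17857816e+00]
```

Emit:
carry_out([
  {"dx": 0, "dy": 0, "dz": 0.21, "twist": 10.2},
  {"dx": 0, "dy": 0, "dz": 0.21, "twist": 10.2},
  {"dx": 0, "dy": 0, "dz": 0.21, "twist": 10.2},
  {"dx": 0, "dy": 0, "dz": 0.21, "twist": 10.2},
  {"dx": 0, "dy": 0, "dz": 0.21, "twist": 10.2},
  {"dx": 0, "dy": 0, "dz": 0.21, "twist": 10.2},
  {"dx": 0, "dy": 0, "dz": 0.21, "twist": 10.2},
  {"dx": 0, "dy": 0, "dz": 0.21, "twist": 10.2},
  {"dx": 0, "dy": 0, "dz": 0.21, "twist": 10.2},
  {"dx": 0, "dy": 0, "dz": 0.21, "twist": 10.2},
  {"dx": 0, "dy": 0, "dz": 0.21, "twist": 10.2},
  {"dx": -0.02, "dy": 0.24, "dz": 0.1, "twist": 10.2},
])

```text
t: 5.58
tool_pos: [0.6129, -0.2846, 0.1161]
tool_rot: [-2.753, -1.509, 0.0]
ft_force: [-0.4, -0.8, -0.3]
finger_gap: 0.0604
finger_force: 0.0
```

Emit:
carry_out([
  {"dx": 0, "dy": 0, "dz": 0, "twist": 0},
])

```text
t: 5.7
tool_pos: [0.6133, -0.2855, 0.1164]
tool_rot: [-2.748, -1.52, 0.0]
ft_force: [-0.5, -0.6, 0.3]
finger_gap: 0.0599
finger_force: 0.0
```

```bash
python3 -c "
from h import *
s,c=snap('wrist','w4');print(s['t'],s['tool_pos'],s['tool_rot'])
hsv=cv2.cvtColor(c['color'],cv2.COLOR_RGB2HSV)
m=cv2.inRange(hsv,(22,150,130),(35,255,255));cs=max(cv2.findContours(m,0,2)[0],key=cv2.contourArea)
p=cv2.approxPolyDP(cs,4,True)[:,0];print(p.tolist(),cv2.minAreaRect(cs))
T=Ro.from_rotvec(s['tool_rot']).as_matrix()
for q in p: print((T.T@(ray(c,*q,.082)-s['tool_pos'])*1000).round(1))
"
```

```text
5.7 [ 0.61325971 -0.28546148  0.11635979] [-2.74826551e+00 -1.52002039e+00  1.95801046e-04]
[[325, 229], [324, 233]] ((324.5, 231.0), (2.1213202476501465, 3.535533905029297), 45.0)
[-6.8  5.  34.4]
[-9.8  4.3 34.4]
```

```bash
python3 -c "
from h import *
from plant import robot
c=load('w4');s=robot.get_state()
hsv=cv2.cvtColor(c['color'],cv2.COLOR_RGB2HSV)
T=Ro.from_rotvec(s['tool_rot']).as_matrix()
for vmin in (40,80,110,140):
  m=cv2.inRange(hsv,(15,120,vmin),(38,255,255));cs=max(cv2.findContours(m,0,2)[0],key=cv2.contourArea)
  p=cv2.approxPolyDP(cs,4,True)[:,0];print(vmin,cv2.contourArea(cs),[(q.tolist(),(T.T@(ray(c,*q,.082)-s['tool_pos'])*1000)[:2].round(1).tolist()) for q in p])
  print(hsv[225:250:6,320].tolist()) if vmin==40 else 0
cv2.imwrite('pics/w4c.png',c['color'][60:340,160:480,::-1])
"
```

```text
40 6327.0 [([173, 1], [139.4, -87.7]), ([114, 0], [140.0, -123.4]), ([118, 12], [133.4, -121.9]), ([108, 17], [130.6, -128.5]), ([120, 20], [129.0, -121.4]), ([135, 43], [115.9, -113.9]), ([135, 74], [97.7, -116.4]), ([65, 94], [85.6, -163.1]), ([14, 91], [87.5, -195.6]), ([22, 111], [75.0, -193.2]), ([36, 114], [73.1, -184.4]), ([194, 73], [98.3, -78.8])]
[[21, 188, 210], [21, 188, 208], [20, 140, 198], [17, 51, 186], [17, 48, 191]]
80 6324.0 [([173, 1], [139.4, -87.7]), ([114, 0], [140.0, -123.4]), ([118, 12], [133.4, -121.9]), ([108, 17], [130.6, -128.5]), ([120, 20], [129.0, -121.4]), ([135, 43], [115.9, -113.9]), ([135, 74], [97.7, -116.4]), ([65, 94], [85.6, -163.1]), ([14, 91], [87.5, -195.6]), ([22, 111], [75.0, -193.2]), ([36, 114], [73.1, -184.4]), ([194, 73], [98.3, -78.8])]
110 5983.0 [([170, 0], [139.9, -89.5]), ([114, 0], [140.0, -123.4]), ([118, 12], [133.4, -121.9]), ([108, 17], [130.6, -128.5]), ([120, 20], [129.0, -121.4]), ([135, 43], [115.9, -113.9]), ([135, 74], [97.7, -116.4]), ([65, 94], [85.6, -163.1]), ([14, 91], [87.5, -195.6]), ([22, 111], [75.0, -193.2]), ([32, 114], [73.1, -187.0]), ([190, 73], [98.3, -81.3])]
140 5719.5 [([169, 0], [139.9, -90.1]), ([114, 0], [140.0, -123.4]), ([118, 13], [132.8, -122.0]), ([109, 18], [130.1, -127.9]), ([120, 20], [129.0, -121.4]), ([135, 43], [115.9, -113.9]), ([135, 74], [97.7, -116.4]), ([65, 94], [85.6, -163.1]), ([14, 91], [87.5, -195.6]), ([22, 111], [75.0, -193.2]), ([29, 114], [73.1, -189.0]), ([188, 73], [98.3, -82.6])]
```

```bash
cat >> h.py <<'E'
def yellow(c,s,z,lo=(18,160,90)):
    hsv=cv2.cvtColor(c['color'],cv2.COLOR_RGB2HSV);m=cv2.inRange(hsv,lo,(38,255,255));m[:,:230]=0;m[:,410:]=0;m[:130]=0
    cs=max(cv2.findContours(m,0,2)[0],key=cv2.contourArea);p=cv2.approxPolyDP(cs,3,True)[:,0]
    T=Ro.from_rotvec(s['tool_rot']).as_matrix();print(cv2.contourArea(cs))
    for q in p: print(q.tolist(),(T.T@(ray(c,*q,z)-s['tool_pos'])*1000)[:2].round(1).tolist())
E
python3 -c "
from h import *
from plant import robot
yellow(load('w4'),robot.get_state(),.082)"
```

```text
1433.5
[305, 198] [16.4, -9.1]
[300, 209] [8.4, -12.7]
[300, 236] [-11.7, -13.0]
[339, 236] [-11.7, 14.9]
[340, 210] [7.7, 15.4]
[336, 199] [15.6, 12.4]
```

Emit:
carry_out([
  {"dx": -0.06, "dy": 0.03, "dz": 0.4, "twist": 0},
  {"dx": 0, "dy": 0, "dz": 0.5, "twist": 0},
  {"dx": 0, "dy": 0, "dz": 0.5, "twist": 0},
  {"dx": 0, "dy": 0, "dz": 0.2, "twist": 0},
  {"dx": 0, "dy": 0, "dz": 0, "twist": 0},
])

```text
t: 6.38
tool_pos: [0.6121, -0.2902, 0.0513]
tool_rot: [-2.751, -1.513, 0.001]
ft_force: [-0.7, 0.3, 0.9]
finger_gap: 0.0599
finger_force: 0.0
```

Emit:
carry_out([
  {"dx": 0, "dy": 0, "dz": 0, "twist": 0},
  {"dx": 0, "dy": 0, "dz": 0, "twist": 0},
  {"dx": 0, "dy": 0, "dz": 0, "twist": 0},
  {"dx": 0, "dy": 0, "dz": 0, "twist": 0},
], gripper=22)

```text
t: 6.88
tool_pos: [0.6129, -0.2907, 0.053]
tool_rot: [2.752, 1.514, 0.001]
ft_force: [0.2, 0.1, -0.1]
finger_gap: 0.0293
finger_force: 30.0
```

Emit:
carry_out([
  {"dx": 0, "dy": 0, "dz": -0.8, "twist": 0},
  {"dx": 0, "dy": 0, "dz": -0.9, "twist": 0},
  {"dx": 0, "dy": 0, "dz": -0.9, "twist": 0},
  {"dx": 0, "dy": 0, "dz": -0.9, "twist": 0},
  {"dx": 0.85, "dy": -0.85, "dz": -0.1, "twist": 0},
  {"dx": 0.85, "dy": -0.86, "dz": -0.1, "twist": 0},
  {"dx": 0.85, "dy": -0.86, "dz": -0.1, "twist": 0},
  {"dx": 0.85, "dy": -0.86, "dz": -0.1, "twist": 0},
  {"dx": 0.85, "dy": -0.86, "dz": -0.1, "twist": 0},
  {"dx": 0.85, "dy": -0.86, "dz": -0.1, "twist": 0},
  {"dx": 0, "dy": 0, "dz": 0, "twist": -6.9},
  {"dx": 0, "dy": 0, "dz": 0, "twist": -6.9},
])

```text
t: 8.38
tool_pos: [0.5476, -0.0071, 0.2167]
tool_rot: [2.546, 1.841, 0.0]
ft_force: [0.2, -0.4, -0.7]
finger_gap: 0.0294
finger_force: 30.0
```

Emit:
carry_out([
  {"dx": 0, "dy": 0, "dz": 0, "twist": 0},
  {"dx": 0, "dy": 0, "dz": 0, "twist": 0},
])

```text
t: 8.62
tool_pos: [0.5478, -0.008, 0.2165]
tool_rot: [-2.552, -1.832, 0.0]
ft_force: [-0.2, 0.0, -1.1]
finger_gap: 0.0289
finger_force: 30.0
```

```bash
python3 -c "
from h import *
s,c=snap('wrist','w5');print(s['t'],s['tool_pos'],s['tool_rot'],s['finger_gap'])
print(proj(c,[.5475,-.0077,.086]))
cv2.imwrite('pics/w5c.png',cv2.resize(c['color'][120:330,180:460,::-1],None,fx=2.8,fy=2.8,interpolation=cv2.INTER_CUBIC))
"
```

```text
8.625 [ 0.54782205 -0.00802259  0.21649874] [-2.55232470e+00 -1.83155577e+00  1.13297217e-04] 0.028884690587975475
[317.49510575 189.34201315]
```

View pics/w5c.png

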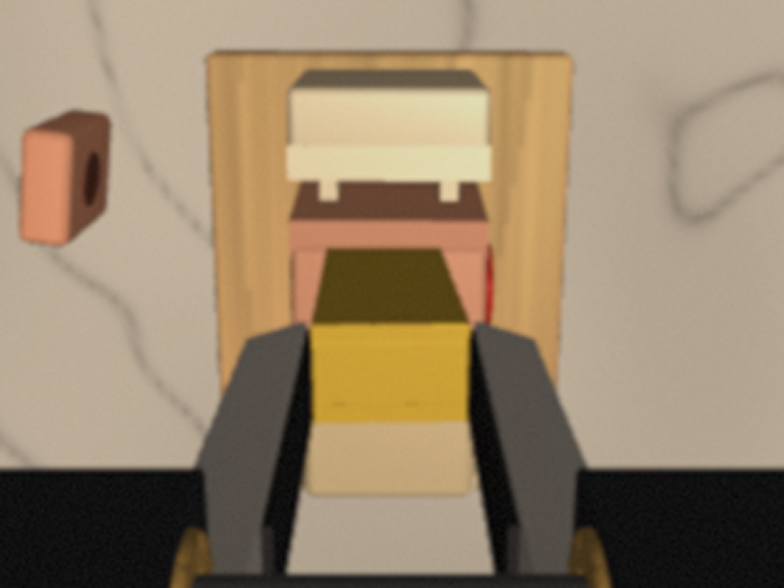

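The view shows tabs at columns 318-340 and 440-460, cheek edge at row 181 and block edge at row 218, with the wedge foot edge at row 249, columns 328-442. No rotation error is visible.

```bash
python3 -c "
from h import *
from plant import robot
c=load('w5');s=robot.get_state();T=Ro.from_rotvec(s['tool_rot']).as_matrix()
def L(u,v,z): return (T.T@(ray(c,180+(u+.5)/2.8-.5,120+(v+.5)/2.8-.5,z)-s['tool_pos'])*1000)[:2].round(1)
print('yaw y',np.degrees(np.arctan2(T[1,1],T[0,1])))
for n,p in dict(cheek=(390,181),blk=(390,218),tabLi=(340,190),tabRi=(440,190),blkL=(290,218),blkR=(487,218),cheekL=(287,165),cheekR=(491,165)).items(): print(n,L(*p,.086))
zf=s['tool_pos'][2]-.046;zh=zf+.076
for n,p,z in [('footL',(328,249),zf),('footR',(442,249),zf),('headL',(312,324),zh),('headR',(470,324),zh),('headbackL',(314,420),zh),('headbackR',(468,420),zh)]: print(n,L(*p,z))
for p in((207,53),(571,53),(555,400),(221,330)): print('board',L(*p,.016))
"
```

```text
yaw y -18.656342585644524
cheek [5.2 1. ]
blk [-7.9  1. ]
tabLi [  2.  -16.3]
tabRi [ 2.  18.3]
blkL [ -7.9 -33.9]
blkR [-8.  34.8]
cheekL [ 10.8 -34.4]
cheekR [10.8 35.7]
footL [  4.9 -15.4]
footR [ 4.8 14.6]
headL [ 11.9 -13.7]
headR [11.9 15.8]
headbackL [ -7.6 -13.7]
headbackR [-7.6 15.8]
board [ 43.2 -72.8]
board [43.1 74.2]
board [-108.7   74.2]
board [-75.7 -72.4]
```

Emit:
carry_out([
  {"dx": -0.055, "dy": 0.02, "dz": 0.4, "twist": 0},
  {"dx": 0, "dy": 0, "dz": 0.6, "twist": 0},
  {"dx": 0, "dy": 0, "dz": 0.6, "twist": 0},
  {"dx": 0, "dy": 0, "dz": 0.2, "twist": 0},
  {"dx": 0, "dy": 0, "dz": 0.2, "twist": 0},
  {"dx": 0, "dy": 0, "dz": 0, "twist": 0},
  {"dx": 0, "dy": 0, "dz": 0, "twist": 0},
])

```text
t: 9.55
tool_pos: [0.5485, -0.0104, 0.1374]
tool_rot: [2.55, 1.833, 0.001]
ft_force: [-0.4, -0.1, 0.1]
finger_gap: 0.0295
finger_force: 30.0
```

Emit:
carry_out([
  {"dx": 0, "dy": 0, "dz": 0.2, "twist": 0},
  {"dx": 0, "dy": 0, "dz": 0.2, "twist": 0},
  {"dx": 0, "dy": 0, "dz": 0, "twist": 0},
])

```text
t: 9.93
tool_pos: [0.5471, -0.0101, 0.1194]
tool_rot: [-2.549, -1.833, 0.002]
ft_force: [-0.2, 0.0, -1.5]
finger_gap: 0.0292
finger_force: 30.0
```

Emit:
carry_out([
  {"dx": 0, "dy": 0, "dz": 0.2, "twist": 0},
  {"dx": 0, "dy": 0, "dz": 0.2, "twist": 0},
  {"dx": 0, "dy": 0, "dz": 0, "twist": 0},
])

```text
t: 10.3
tool_pos: [0.5472, -0.0101, 0.1035]
tool_rot: [-2.55, -1.833, 0.002]
ft_force: [-0.0, -1.3, -0.3]
finger_gap: 0.0295
finger_force: 30.0
```

Emit:
carry_out([
  {"dx": 0, "dy": 0, "dz": 0.1, "twist": 0},
  {"dx": 0, "dy": 0, "dz": 0.05, "twist": 0},
  {"dx": 0, "dy": 0, "dz": 0, "twist": 0},
])

```text
t: 10.68
tool_pos: [0.5479, -0.0104, 0.0985]
tool_rot: [2.551, 1.834, -0.0]
ft_force: [0.3, -1.6, -0.6]
finger_gap: 0.0294
finger_force: 30.0
```

Emit:
carry_out([
  {"dx": -0.015, "dy": 0, "dz": 0.05, "twist": 0},
  {"dx": 0, "dy": 0, "dz": 0.03, "twist": 0},
  {"dx": 0, "dy": 0, "dz": 0, "twist": 0},
])

```text
t: 11.05
tool_pos: [0.5477, -0.0108, 0.0952]
tool_rot: [-2.55, -1.834, 0.0]
ft_force: [-0.7, 0.3, -1.4]
finger_gap: 0.0296
finger_force: 30.0
```

Emit:
carry_out([
  {"dx": 0, "dy": 0, "dz": 0.04, "twist": 0},
  {"dx": 0, "dy": 0, "dz": 0.02, "twist": 0},
  {"dx": 0, "dy": 0, "dz": 0, "twist": 0},
])

```text
t: 11.42
tool_pos: [0.5479, -0.0111, 0.0933]
tool_rot: [2.55, 1.834, -0.0]
ft_force: [-1.7, -1.9, 3.0]
finger_gap: 0.0295
finger_force: 30.0
```

Emit:
carry_out([
  {"dx": 0, "dy": 0, "dz": 0, "twist": 0},
  {"dx": 0, "dy": 0, "dz": 0, "twist": 0},
  {"dx": 0, "dy": 0, "dz": 0, "twist": 0},
], gripper=60)

```text
t: 11.8
tool_pos: [0.5477, -0.0106, 0.0928]
tool_rot: [-2.55, -1.834, -0.0]
ft_force: [-0.2, 0.1, 0.5]
finger_gap: 0.056
finger_force: 0.0
```

Emit:
carry_out([
  {"dx": 0, "dy": 0, "dz": -0.4, "twist": 0},
  {"dx": 0, "dy": 0, "dz": -0.8, "twist": 0},
  {"dx": 0, "dy": 0, "dz": -0.8, "twist": 0},
  {"dx": 0, "dy": 0, "dz": -0.8, "twist": 0},
  {"dx": 0, "dy": 0, "dz": 0, "twist": 0},
])

```text
t: 12.42
tool_pos: [0.5499, -0.0112, 0.209]
tool_rot: [2.546, 1.831, 0.008]
ft_force: [-0.1, 0.8, -0.2]
finger_gap: 0.0599
finger_force: 0.0
```

```bash
python3 -c "
from h import *
s,c=snap('wrist','w6');print(s['t'],s['tool_pos'],s['finger_gap'])
yellow(c,s,.122)"
```

```text
12.425 [ 0.54989062 -0.01123602  0.20902602] 0.059942621671757304
789.5
[299, 187] [12.1, -15.8]
[299, 211] [-9.0, -16.1]
[332, 210] [-8.1, 12.2]
[331, 188] [11.2, 11.1]
```

Emit:
carry_out([
  {"dx": 0.86, "dy": -0.14, "dz": 0, "twist": 0},
  {"dx": 0.86, "dy": -0.14, "dz": 0, "twist": 0},
  {"dx": 0.86, "dy": -0.14, "dz": 0, "twist": 0},
  {"dx": 0.86, "dy": -0.14, "dz": 0, "twist": 0},
  {"dx": 0.86, "dy": -0.14, "dz": 0, "twist": 0},
  {"dx": 0.86, "dy": -0.14, "dz": 0, "twist": 0},
  {"dx": 0.86, "dy": -0.14, "dz": 0, "twist": 0},
  {"dx": 0.86, "dy": -0.13, "dz": 0, "twist": 0},
  {"dx": 0.87, "dy": -0.12, "dz": 0, "twist": 0},
])

```text
t: 13.6
tool_pos: [0.5989, 0.2995, 0.2027]
tool_rot: [-2.55, -1.833, 0.005]
ft_force: [0.4, 0.1, 0.0]
finger_gap: 0.0603
finger_force: 0.0
```

Emit:
carry_out([
  {"dx": 0, "dy": 0, "dz": 0, "twist": -10.4},
  {"dx": 0, "dy": 0, "dz": 0, "twist": -10.4},
  {"dx": 0, "dy": 0, "dz": 0, "twist": -10.4},
  {"dx": 0, "dy": 0, "dz": 0, "twist": -10.4},
  {"dx": 0, "dy": 0, "dz": 0, "twist": -10.4},
  {"dx": 0, "dy": 0, "dz": 0, "twist": 0},
  {"dx": 0, "dy": 0, "dz": 0, "twist": 0},
])

```text
t: 14.48
tool_pos: [0.5993, 0.2985, 0.2039]
tool_rot: [-1.491, -2.764, 0.002]
ft_force: [0.6, 0.5, -0.5]
finger_gap: 0.06
finger_force: 0.0
```

```bash
python3 -c "
from h import *
s,c=snap('wrist','w7');print(s['t'],s['tool_pos'],s['tool_rot'],s['finger_gap'])
T=Ro.from_rotvec(s['tool_rot']).as_matrix();print(np.degrees(np.arctan2(T[1,1],T[0,1])))
e=proj(c,[.602,.2985,.136]);print(e)
g=cv2.cvtColor(c['color'],cv2.COLOR_RGB2GRAY);x,y=e.astype(int)
print(g[y,x-36:x+38:2].tolist());print(g[y-36:y+38:2,x].tolist())
cv2.imwrite('pics/w7c.png',cv2.resize(c['color'][80:330,180:460,::-1],None,fx=2.4,fy=2.4,interpolation=cv2.INTER_CUBIC))
"
```

```text
14.475 [0.59931356 0.29852864 0.20387753] [-1.49149509e+00 -2.76362145e+00  1.89100536e-03] 0.060041690015204215
33.289557105086914
[320.37911106 207.471594  ]
[187, 187, 188, 180, 144, 143, 143, 144, 142, 142, 143, 141, 137, 141, 177, 182, 186, 185, 186, 185, 187, 186, 188, 165, 136, 139, 138, 138, 139, 139, 140, 138, 139, 139, 139, 139, 135]
[30, 66, 143, 156, 81, 73, 75, 76, 74, 74, 75, 74, 74, 99, 180, 187, 185, 186, 186, 187, 186, 181, 180, 178, 181, 161, 82, 64, 30, 28, 44, 73, 75, 107, 154, 181, 181]
```

View pics/w7c.png

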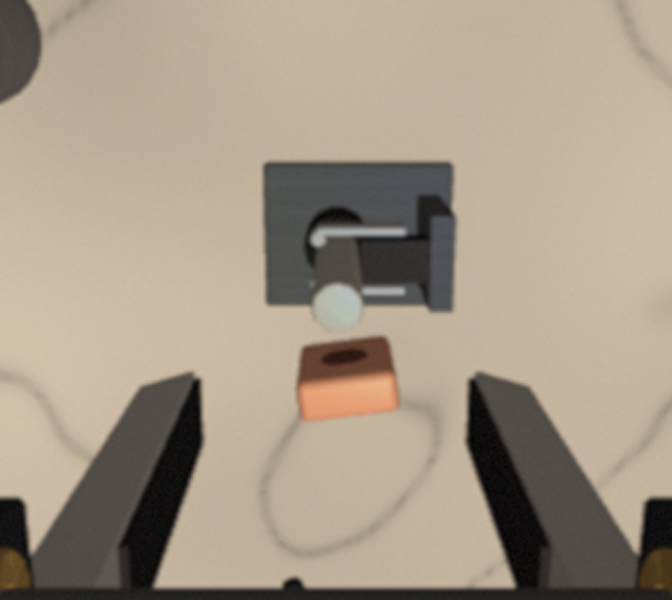

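The view shows the handle top at (338,306), matching the prediction within a pixel; jaws lie either side and the post is to the right, low enough for the fingers to pass above.

Emit:
carry_out([
  {"dx": -0.04, "dy": 0.06, "dz": 0.4, "twist": 0},
  {"dx": 0, "dy": 0, "dz": 0.7, "twist": 0},
  {"dx": 0, "dy": 0, "dz": 0.7, "twist": 0},
  {"dx": 0, "dy": 0, "dz": 0.7, "twist": 0},
  {"dx": 0, "dy": 0, "dz": 0.35, "twist": 0},
  {"dx": 0, "dy": 0, "dz": 0, "twist": 0},
  {"dx": 0, "dy": 0, "dz": 0, "twist": 0},
], gripper=46)

```text
t: 15.4
tool_pos: [0.6035, 0.299, 0.0922]
tool_rot: [1.488, 2.765, 0.002]
ft_force: [-0.2, 0.3, -0.2]
finger_gap: 0.0458
finger_force: 0.0
```

Emit:
carry_out([
  {"dx": 0, "dy": 0, "dz": 0, "twist": 0},
  {"dx": 0, "dy": 0, "dz": 0, "twist": 0},
  {"dx": 0, "dy": 0, "dz": 0, "twist": 0},
  {"dx": 0, "dy": 0, "dz": 0, "twist": 0},
], gripper=10)

```text
t: 15.9
tool_pos: [0.6024, 0.2985, 0.0913]
tool_rot: [-1.488, -2.766, 0.001]
ft_force: [-2.1, -1.4, 3.2]
finger_gap: 0.0171
finger_force: 30.0
```

Emit:
carry_out([
  {"dx": 0, "dy": -0.1, "dz": 0, "twist": 0},
  {"dx": 0, "dy": -0.1, "dz": 0, "twist": 0},
  {"dx": 0, "dy": 0, "dz": 0, "twist": 0},
])

```text
t: 16.27
tool_pos: [0.5979, 0.2953, 0.0918]
tool_rot: [1.487, 2.763, 0.008]
ft_force: [3.3, 2.5, -1.9]
finger_gap: 0.0174
finger_force: 30.1
```

Emit:
carry_out([
  {"dx": 0, "dy": -0.15, "dz": 0, "twist": 0},
  {"dx": 0, "dy": -0.15, "dz": 0, "twist": 0},
  {"dx": 0, "dy": -0.2, "dz": 0, "twist": 0},
  {"dx": 0, "dy": 0, "dz": 0, "twist": 0},
])

```text
t: 16.77
tool_pos: [0.5789, 0.2828, 0.0913]
tool_rot: [-1.489, -2.766, 0.001]
ft_force: [0.5, 0.3, 2.9]
finger_gap: 0.0175
finger_force: 30.0
```

```bash
python3 -c "
from h import *
s,c=snap('wrist','w8');s2,d=snap('scene','s8');print(s['t'],s['tool_pos'],s['ft_force'],s['ft_torque'])"
```

```text
16.775 [0.57888105 0.28283746 0.09131666] [0.51632182 0.28909556 2.88315575] [-0.0480299  -0.05768802 -0.03197314]
```

Emit:
carry_out([
  {"dx": 0, "dy": -0.3, "dz": 0, "twist": 0},
  {"dx": 0, "dy": -0.4, "dz": 0, "twist": 0},
  {"dx": 0, "dy": -0.4, "dz": 0, "twist": 0},
  {"dx": 0, "dy": -0.2, "dz": -0.4, "twist": 0},
  {"dx": 0, "dy": -0.2, "dz": -0.8, "twist": 0},
  {"dx": 0, "dy": 0, "dz": -0.9, "twist": 0},
  {"dx": 0, "dy": 0, "dz": -0.9, "twist": 0},
  {"dx": 0, "dy": 0, "dz": -0.3, "twist": 0},
  {"dx": 0, "dy": 0, "dz": 0, "twist": 0},
  {"dx": 0, "dy": 0, "dz": 0, "twist": 0},
])

```text
t: 18.12
tool_pos: [0.5282, 0.2499, 0.2209]
tool_rot: [-1.487, -2.764, 0.004]
ft_force: [0.1, -0.7, -1.8]
finger_gap: 0.0173
finger_force: 30.0
```

```bash
python3 -c "
from h import *
s,d=snap('scene','s9');s2,c=snap('wrist','w9');_,e=snap('side','d9');print(s['t'],s['tool_pos'],s['ft_force'])
T=Ro.from_rotvec(s['tool_rot']).as_matrix()
for n,c in(('scene',d),('side',e)):
  hd=s['tool_pos']-np.array([0,0,.083]);
  p=[proj(c,hd+[0,0,z]) for z in(0,.014,.028,.07)];print(n,np.round(p,1).tolist())
  g=cv2.cvtColor(c['color'],cv2.COLOR_RGB2GRAY)
  u,v=p[1].round().astype(int)
  for r in range(v-26,v+16,2): print(r,g[r,u-18:u+19].tolist())
"
```

```text
18.125 [0.52817124 0.24992571 0.22091604] [ 0.08741278 -0.66802194 -1.80327421]
scene [[352.3, 125.0], [352.7, 120.3], [353.1, 115.6], [354.3, 100.8]]
94 [148, 146, 143, 139, 138, 144, 149, 151, 152, 152, 153, 153, 152, 153, 153, 160, 121, 70, 81, 89, 93, 94, 91, 121, 149, 155, 152, 153, 153, 153, 153, 153, 154, 154, 154, 152, 148]
96 [151, 151, 150, 147, 143, 137, 135, 138, 143, 146, 147, 148, 150, 152, 155, 147, 104, 73, 84, 89, 93, 94, 87, 138, 156, 154, 153, 152, 152, 153, 153, 154, 152, 148, 143, 144, 148]
98 [152, 153, 152, 151, 147, 141, 135, 130, 131, 130, 131, 135, 135, 137, 138, 132, 99, 76, 85, 90, 92, 94, 100, 140, 154, 151, 146, 143, 144, 144, 145, 148, 150, 151, 151, 152, 152]
100 [153, 154, 155, 154, 153, 153, 153, 153, 154, 153, 154, 154, 155, 155, 159, 137, 93, 77, 87, 91, 95, 92, 108, 140, 151, 150, 150, 151, 152, 152, 152, 152, 152, 152, 152, 153, 152]
102 [155, 155, 155, 155, 156, 154, 155, 156, 155, 155, 155, 155, 155, 156, 161, 129, 79, 80, 88, 92, 95, 92, 124, 152, 155, 153, 152, 152, 152, 152, 152, 152, 152, 151, 151, 151, 151]
104 [155, 155, 155, 155, 155, 15
[... 5979 characters left out ...]
132, 133, 133, 132, 132, 132, 132, 130, 131, 131, 130, 131, 130, 129, 129, 128, 128, 126, 126, 127, 128, 128, 128, 127, 121, 98, 66, 54, 52, 48, 44, 49, 52, 50, 43, 31, 27]
156 [134, 134, 134, 133, 133, 132, 133, 131, 131, 131, 131, 132, 130, 130, 130, 130, 129, 130, 129, 130, 130, 128, 127, 116, 97, 72, 55, 51, 50, 53, 52, 50, 54, 50, 50, 49, 47]
158 [133, 134, 134, 133, 134, 133, 131, 132, 132, 131, 130, 130, 130, 129, 130, 129, 129, 129, 130, 129, 129, 127, 116, 93, 66, 54, 52, 51, 51, 51, 51, 50, 52, 49, 52, 52, 52]
160 [134, 133, 133, 132, 132, 132, 131, 132, 131, 132, 131, 130, 129, 130, 129, 129, 129, 129, 130, 128, 127, 116, 93, 67, 53, 51, 52, 50, 52, 52, 51, 50, 53, 53, 52, 53, 52]
```

The tapper hangs straight in both camera views, with the head within 1 px of prediction. Next I'll go above the wedge.

Emit:
carry_out([
  {"dx": 0, "dy": 0, "dz": -0.4, "twist": 0},
  {"dx": -0.95, "dy": -0.52, "dz": 0, "twist": 0},
  {"dx": -0.95, "dy": -0.53, "dz": 0, "twist": 0},
  {"dx": -0.95, "dy": -0.53, "dz": 0, "twist": 0},
  {"dx": -0.95, "dy": -0.53, "dz": 0, "twist": 0},
  {"dx": -0.95, "dy": -0.53, "dz": 0, "twist": 0},
  {"dx": -0.95, "dy": -0.52, "dz": 0, "twist": 0},
  {"dx": 0, "dy": 0, "dz": 0, "twist": 0},
  {"dx": 0, "dy": 0, "dz": 0, "twist": 0},
])

```text
t: 19.4
tool_pos: [0.5496, -0.0093, 0.2396]
tool_rot: [1.488, 2.766, 0.001]
ft_force: [-0.3, -0.5, -1.9]
finger_gap: 0.0173
finger_force: 30.0
```

```bash
cat >> h.py <<'E'
def wedge_z(c,xy=(.548,-.0105)):
    "head height from the yellow area in a fixed camera: rows of yellow in the column band around the slot"
    hsv=cv2.cvtColor(c['color'],cv2.COLOR_RGB2HSV);m=cv2.inRange(hsv,(18,130,60),(38,255,255))
    u,v=proj(c,[*xy,.1]).round().astype(int);b=m[v-22:v+22,u-16:u+16];r,q=np.nonzero(b)
    print('yellow rows',(r.min()+v-22,r.max()+v-22) if len(r) else None,'n',len(r),'expected rows head .122/.097',proj(c,[*xy,.122]).round(1),proj(c,[*xy,.097]).round(1))
E
python3 -c "
from h import *
s,d=snap('scene','s10');_,e=snap('side','d10');print(s['t'],s['tool_pos'],s['ft_force'])
wedge_z(d);wedge_z(e)"
```

```text
19.4 [ 0.54958349 -0.00931433  0.23961033] [-0.2528333  -0.47264854 -1.93105144]
yellow rows (np.int64(177), np.int64(200)) n 218 expected rows head .122/.097 [298.7 181.1] [298.9 189.6]
yellow rows (np.int64(194), np.int64(207)) n 128 expected rows head .122/.097 [326.5 197. ] [326.3 202.9]
```

Emit:
carry_out([
  {"dx": 0, "dy": 0, "dz": 0.4, "twist": 0},
  {"dx": 0, "dy": 0, "dz": 0.3, "twist": 0},
  {"dx": 0, "dy": 0, "dz": 0.1, "twist": 0},
  {"dx": 0, "dy": 0, "dz": 0.1, "twist": 0},
])

```text
t: 20.0
tool_pos: [0.5497, -0.0098, 0.2039]
tool_rot: [1.488, 2.766, -0.001]
ft_force: [-0.3, -0.1, 4.7]
finger_gap: 0.0175
finger_force: 30.1
```

Emit:
carry_out([
  {"dx": 0, "dy": 0, "dz": 0.1, "twist": 0},
  {"dx": 0, "dy": 0, "dz": 0.1, "twist": 0},
  {"dx": 0, "dy": 0, "dz": 0, "twist": 0},
])

```text
t: 20.38
tool_pos: [0.5501, -0.0102, 0.1965]
tool_rot: [1.487, 2.765, -0.0]
ft_force: [-1.1, -0.6, 5.5]
finger_gap: 0.0173
finger_force: 30.0
```

Emit:
carry_out([
  {"dx": 0, "dy": 0, "dz": 0.08, "twist": 0},
  {"dx": 0, "dy": 0, "dz": 0, "twist": 0},
  {"dx": 0, "dy": 0, "dz": -0.4, "twist": 0},
  {"dx": 0, "dy": 0, "dz": -0.5, "twist": 0},
  {"dx": 0, "dy": 0, "dz": 0, "twist": 0},
  {"dx": 0, "dy": 0, "dz": 0, "twist": 0},
])

```text
t: 21.12
tool_pos: [0.5493, -0.0096, 0.2276]
tool_rot: [-1.488, -2.766, -0.0]
ft_force: [0.0, -0.1, -1.9]
finger_gap: 0.0173
finger_force: 30.0
```

```bash
python3 -c "
from h import *
s,d=snap('scene','s11');_,e=snap('side','d11');print(s['t'],s['tool_pos'],s['ft_force'])
wedge_z(d);wedge_z(e)"
```

```text
21.125 [ 0.54927851 -0.00964692  0.22761776] [ 0.04569586 -0.09428732 -1.90562572]
yellow rows (np.int64(181), np.int64(201)) n 175 expected rows head .122/.097 [298.7 181.1] [298.9 189.6]
yellow rows (np.int64(197), np.int64(207)) n 104 expected rows head .122/.097 [326.5 197. ] [326.3 202.9]
```

Emit:
carry_out([
  {"dx": 0, "dy": 0, "dz": 0.4, "twist": 0},
  {"dx": 0, "dy": 0, "dz": 0.35, "twist": 0},
  {"dx": 0, "dy": 0, "dz": 0.1, "twist": 0},
  {"dx": 0, "dy": 0, "dz": 0.1, "twist": 0},
  {"dx": 0, "dy": 0, "dz": 0.1, "twist": 0},
  {"dx": 0, "dy": 0, "dz": 0, "twist": 0},
])

```text
t: 21.98
tool_pos: [0.5499, -0.0103, 0.1875]
tool_rot: [1.488, 2.765, -0.001]
ft_force: [-2.2, -0.5, 6.7]
finger_gap: 0.0175
finger_force: 30.1
```

Emit:
carry_out([
  {"dx": 0, "dy": 0, "dz": 0.06, "twist": 0},
  {"dx": 0, "dy": 0, "dz": 0.05, "twist": 0},
  {"dx": 0, "dy": 0, "dz": 0, "twist": 0},
])

```text
t: 22.35
tool_pos: [0.55, -0.0106, 0.1837]
tool_rot: [1.487, 2.765, -0.002]
ft_force: [-3.4, -1.5, 9.2]
finger_gap: 0.0172
finger_force: 30.1
```

Emit:
carry_out([
  {"dx": 0, "dy": 0, "dz": 0.05, "twist": 0},
  {"dx": 0, "dy": 0, "dz": 0.05, "twist": 0},
  {"dx": 0, "dy": 0, "dz": 0, "twist": 0},
])

```text
t: 22.72
tool_pos: [0.5503, -0.0106, 0.1801]
tool_rot: [1.487, 2.764, -0.002]
ft_force: [-4.4, -1.1, 10.4]
finger_gap: 0.0173
finger_force: 30.1
```

Emit:
carry_out([
  {"dx": 0, "dy": 0, "dz": 0.04, "twist": 0},
  {"dx": 0, "dy": 0, "dz": 0, "twist": 0},
])

```text
t: 22.98
tool_pos: [0.5512, -0.0108, 0.18]
tool_rot: [1.486, 2.762, -0.0]
ft_force: [-4.3, -1.3, 15.4]
finger_gap: 0.0174
finger_force: 30.2
```

Emit:
carry_out([
  {"dx": 0, "dy": 0, "dz": 0.06, "twist": 0},
  {"dx": 0, "dy": 0, "dz": 0, "twist": 0},
])

```text
t: 23.22
tool_pos: [0.5524, -0.0111, 0.1797]
tool_rot: [1.484, 2.759, 0.001]
ft_force: [-4.5, -2.1, 20.5]
finger_gap: 0.0175
finger_force: 30.3
```

Emit:
carry_out([
  {"dx": 0, "dy": 0, "dz": 0.06, "twist": 0},
  {"dx": 0, "dy": 0, "dz": 0, "twist": 0},
])

```text
t: 23.48
tool_pos: [0.5539, -0.0115, 0.1794]
tool_rot: [1.482, 2.756, 0.002]
ft_force: [-4.3, -1.2, 27.1]
finger_gap: 0.0173
finger_force: 30.4
```

Emit:
carry_out([
  {"dx": 0, "dy": 0, "dz": -0.4, "twist": 0},
  {"dx": 0, "dy": 0, "dz": -0.6, "twist": 0},
  {"dx": 0, "dy": 0, "dz": -0.5, "twist": 0},
  {"dx": 0, "dy": 0, "dz": 0, "twist": 0},
])

```text
t: 23.98
tool_pos: [0.5504, -0.0099, 0.2325]
tool_rot: [1.487, 2.764, 0.001]
ft_force: [0.2, -0.1, -2.2]
finger_gap: 0.0172
finger_force: 29.8
```

```bash
python3 -c "
from h import *
s,d=snap('scene','s12');_,e=snap('side','d12');print(s['t'],s['tool_pos'],s['ft_force'])
wedge_z(d);wedge_z(e)
# wedge silhouettes and block/carcass dark gap in scene, before/after
th=np.radians(-18.6);R=np.array([[np.cos(th),-np.sin(th)],[np.sin(th),np.cos(th)]])
o=load('scene0')
for x in(-.01,.01):
  for nm,c in(('before',o),('after',d)):
    X=[proj(c,[*(R@[x,y]+[.536,-.0416]),.087]) for y in np.arange(-.036,-.018,.001)]
    g=cv2.cvtColor(c['color'],cv2.COLOR_RGB2HSV)[:,:,1].astype(np.float32);X=np.float32(X)
    print(nm,cv2.remap(g,X[:,0],X[:,1],1).ravel().round().astype(int).tolist())
# tapper head tilt/offset
hd=s['tool_pos']-np.array([0,0,.083])
for c in(d,e):
  g=cv2.cvtColor(c['color'],cv2.COLOR_RGB2GRAY);a=proj(c,hd+[0,0,.014]);u,v=a.round().astype(int);print(a.round(1),u-14,g[v,u-14:u+15].tolist());b=proj(c,hd+[0,0,-.0]).round(1);print('bottom',b,[int(g[r,u]) for r in range(v-10,v+13)],v-10)
"
```

```text
23.975 [ 0.55036371 -0.00988905  0.23252986] [ 0.24008213 -0.0541636  -2.2049772 ]
yellow rows (np.int64(186), np.int64(202)) n 127 expected rows head .122/.097 [298.7 181.1] [298.9 189.6]
yellow rows (np.int64(200), np.int64(208)) n 75 expected rows head .122/.097 [326.5 197. ] [326.3 202.9]
before [91, 90, 90, 90, 90, 90, 91, 97, 106, 116, 122, 123, 123, 123, 122, 122, 122, 122]
after [90, 90, 89, 89, 89, 89, 90, 95, 104, 114, 121, 122, 123, 123, 122, 122, 121, 120]
before [95, 95, 95, 94, 92, 91, 96, 104, 112, 118, 124, 124, 124, 123, 123, 122, 122, 121]
after [94, 94, 94, 93, 92, 90, 95, 103, 111, 118, 123, 123, 122, 122, 122, 122, 122, 122]
[299.3 166.4] 285 [144, 151, 153, 154, 156, 164, 124, 38, 33, 37, 38, 39, 40, 40, 39, 39, 40, 37, 35, 22, 144, 168, 160, 160, 161, 160, 160, 161, 161]
bottom [299.4 171.6] [96, 96, 95, 96, 95, 97, 110, 46, 45, 41, 39, 39, 39, 40, 40, 40, 38, 33, 20, 165, 168, 162, 162] 156
[327.3 186.3] 313 [135, 135, 135, 136, 135, 135, 133, 122, 86, 39, 15, 18, 25, 29, 32, 27, 22, 21, 54, 105, 131, 138, 139, 139, 140, 138, 139, 139, 139]
bottom [327.2 189.8] [62, 61, 61, 61, 60, 62, 61, 62, 57, 48, 32, 17, 13, 8, 3, 10, 12, 46, 95, 134, 148, 152, 153] 176
```

```bash
python3 -c "
from h import *
th=np.radians(-18.6);R=np.array([[np.cos(th),-np.sin(th)],[np.sin(th),np.cos(th)]])
W=lambda x,y,z:np.r_[R@[x,y]+[.536,-.0416],z]
for f in('scene0','s10','s11','s12'):
  c=load(f);h=cv2.cvtColor(c['color'],cv2.COLOR_RGB2HSV).astype(int);p=proj(c,W(.036,0,.055)).round().astype(int)
  b=h[p[1]-12:p[1]+12,p[0]-11:p[0]+14];m=((b[:,:,0]<6)|(b[:,:,0]>172))&(b[:,:,1]>170);r,q=np.nonzero(m)
  print(f,len(r),(q.mean()+p[0]-11).round(2),(r.mean()+p[1]-12).round(2))
print('4mm shift px',proj(c,W(.036,-.004,.055))-proj(c,W(.036,0,.055)))
from plant import robot
s=robot.get_state();print(s['q'].round(2) if hasattr(s['q'],'round') else s['q'])
w=load('w1');w7=load('w7')
g=cv2.GaussianBlur(cv2.cvtColor(w['color'],cv2.COLOR_RGB2GRAY),(5,5),0)
# pot mouth: fit circle z=.075 by gradient along rays
p0=np.array([.4135,.279]);from scipy.optimize import least_squares
pts=[]
for a in np.radians(np.arange(0,360,6)):
  rr=np.arange(.028,.048,.0004);X=np.float32([proj(w,[*(p0+r*np.array([np.cos(a),np.sin(a)])),.075]) for r in rr])
  v=cv2.remap(g.astype(np.float32),X[:,0],X[:,1],1).ravel();pts.append(p0+rr[np.argmax(np.abs(np.gradient(v)))]*np.array([np.cos(a),np.sin(a)]))
pts=np.array(pts);o=least_squares(lambda k:np.hypot(*(pts-k[:2]).T)-k[2],[*p0,.038],loss='soft_l1',f_scale=.001);print('pot',o.x,np.abs(o.fun).mean())
"
```

```text
scene0 68 292.38 218.29
s10 70 292.47 218.2
s11 73 291.92 218.22
s12 75 291.21 218.81
4mm shift px [-1.47712022  0.70741141]
[-0.22 -0.03  1.77  0.    1.41 -0.81]
pot [0.41331834 0.28292159 0.03379497] 0.0001728529473502364
```

Emit:
carry_out([
  {"dx": 0.5, "dy": 0.07, "dz": 0, "twist": 0},
  {"dx": 0.93, "dy": 0.13, "dz": 0, "twist": 0},
  {"dx": 0.93, "dy": 0.13, "dz": 0, "twist": 0},
  {"dx": 0.93, "dy": 0.13, "dz": 0, "twist": 0},
  {"dx": 0.93, "dy": 0.14, "dz": 0, "twist": 0},
  {"dx": 0.93, "dy": 0.14, "dz": 0, "twist": 0},
  {"dx": 0.93, "dy": 0.13, "dz": 0, "twist": 0},
  {"dx": 0.93, "dy": 0.13, "dz": 0, "twist": 0},
  {"dx": 0.97, "dy": 0.14, "dz": 0, "twist": 0},
  {"dx": 0, "dy": 0, "dz": 0, "twist": 0},
  {"dx": 0, "dy": 0, "dz": 0, "twist": 0},
])

```text
t: 25.45
tool_pos: [0.4108, 0.2818, 0.2303]
tool_rot: [-1.487, -2.767, 0.002]
ft_force: [-0.2, -0.4, -0.2]
finger_gap: 0.0172
finger_force: 30.0
```

```bash
python3 -c "
from h import *
s,d=snap('scene','s13');_,e=snap('side','d13');print(s['t'],s['tool_pos'],s['ft_force'])
hd=s['tool_pos']-np.array([0,0,.083])
for c in(d,e):
  g=cv2.cvtColor(c['color'],cv2.COLOR_RGB2GRAY);a=proj(c,hd+[0,0,.014]);u,v=a.round().astype(int);print(a.round(1),u-14,g[v,u-14:u+15].tolist())
"
```

```text
25.45 [0.41082794 0.28176813 0.23032702] [-0.16439475 -0.36061729 -0.18612874]
[323.4 100.5] 309 [147, 147, 147, 147, 147, 147, 148, 155, 126, 61, 31, 36, 40, 38, 38, 39, 39, 35, 23, 135, 159, 153, 152, 152, 153, 154, 153, 154, 153]
[226.4 155. ] 212 [127, 128, 127, 128, 128, 127, 127, 122, 96, 54, 18, 12, 12, 8, 11, 10, 4, 16, 49, 97, 124, 129, 130, 127, 126, 127, 129, 132, 133]
```

Emit:
carry_out([
  {"dx": -0.03, "dy": 0.05, "dz": 0.4, "twist": 0},
  {"dx": 0, "dy": 0, "dz": 0.7, "twist": 0},
  {"dx": 0, "dy": 0, "dz": 0.7, "twist": 0},
  {"dx": 0, "dy": 0, "dz": 0.7, "twist": 0},
  {"dx": 0, "dy": 0, "dz": 0.5, "twist": 0},
  {"dx": 0, "dy": 0, "dz": 0.2, "twist": 0},
  {"dx": 0, "dy": 0, "dz": 0, "twist": 0},
])

```text
t: 26.42
tool_pos: [0.4137, 0.2814, 0.1023]
tool_rot: [-1.489, -2.765, 0.002]
ft_force: [0.3, 0.4, -1.3]
finger_gap: 0.0169
finger_force: 30.0
```

Emit:
carry_out([
  {"dx": 0, "dy": 0, "dz": 0.1, "twist": 0},
  {"dx": 0, "dy": 0, "dz": 0.06, "twist": 0},
  {"dx": 0, "dy": 0, "dz": 0, "twist": 0},
])

```text
t: 26.8
tool_pos: [0.414, 0.2819, 0.0967]
tool_rot: [1.488, 2.766, 0.0]
ft_force: [0.1, 0.6, -1.5]
finger_gap: 0.0172
finger_force: 30.0
```

Emit:
carry_out([
  {"dx": 0, "dy": 0, "dz": 0.08, "twist": 0},
  {"dx": 0, "dy": 0, "dz": 0.04, "twist": 0},
  {"dx": 0, "dy": 0, "dz": 0, "twist": 0},
])

```text
t: 27.18
tool_pos: [0.4137, 0.2818, 0.0915]
tool_rot: [-1.488, -2.766, 0.001]
ft_force: [-0.3, 0.4, -1.4]
finger_gap: 0.017
finger_force: 30.0
```

Emit:
carry_out([
  {"dx": 0, "dy": 0, "dz": 0.05, "twist": 0},
  {"dx": 0, "dy": 0, "dz": 0, "twist": 0},
])

```text
t: 27.42
tool_pos: [0.4138, 0.2818, 0.0896]
tool_rot: [-1.488, -2.766, 0.0]
ft_force: [-0.3, 0.1, -1.4]
finger_gap: 0.0176
finger_force: 30.0
```

Emit:
carry_out([
  {"dx": 0, "dy": 0, "dz": 0.05, "twist": 0},
  {"dx": 0, "dy": 0, "dz": 0, "twist": 0},
])

```text
t: 27.68
tool_pos: [0.4141, 0.282, 0.088]
tool_rot: [1.488, 2.766, 0.001]
ft_force: [0.0, -0.7, 0.4]
finger_gap: 0.017
finger_force: 30.0
```

Emit:
carry_out([
  {"dx": 0, "dy": 0, "dz": 0.04, "twist": 0},
  {"dx": 0, "dy": 0, "dz": 0, "twist": 0},
])

```text
t: 27.92
tool_pos: [0.4149, 0.2823, 0.0879]
tool_rot: [1.488, 2.766, 0.002]
ft_force: [-1.4, -1.0, 8.2]
finger_gap: 0.0172
finger_force: 30.0
```

On the floor. I'll release and rise.

Emit:
carry_out([
  {"dx": 0, "dy": 0, "dz": -0.03, "twist": 0},
  {"dx": 0, "dy": 0, "dz": 0, "twist": 0},
])

```text
t: 28.18
tool_pos: [0.4143, 0.2821, 0.0879]
tool_rot: [1.488, 2.766, 0.001]
ft_force: [-1.1, 0.3, 4.5]
finger_gap: 0.0172
finger_force: 30.0
```

Emit:
carry_out([
  {"dx": 0, "dy": 0, "dz": 0, "twist": 0},
  {"dx": 0, "dy": 0, "dz": 0, "twist": 0},
  {"dx": 0, "dy": 0, "dz": 0, "twist": 0},
  {"dx": 0, "dy": 0, "dz": -0.3, "twist": 0},
  {"dx": 0, "dy": 0, "dz": -0.6, "twist": 0},
  {"dx": 0, "dy": 0, "dz": -0.9, "twist": 0},
  {"dx": 0, "dy": 0, "dz": -0.9, "twist": 0},
  {"dx": 0, "dy": 0, "dz": -0.6, "twist": 0},
  {"dx": 0, "dy": 0, "dz": 0, "twist": 0},
  {"dx": 0, "dy": 0, "dz": 0, "twist": 0},
], gripper=44)

```text
t: 29.42
tool_pos: [0.4134, 0.2816, 0.2184]
tool_rot: [-1.488, -2.766, 0.002]
ft_force: [0.6, -0.7, -1.1]
finger_gap: 0.0439
finger_force: 0.0
```

```bash
python3 -c "
from h import *
s,d=snap('scene','s14');_,e=snap('side','d14');print(s['t'],s['tool_pos'],s['ft_force'],s['finger_gap'])
wedge_z(d);wedge_z(e)
for c in(d,e):
  g=cv2.cvtColor(c['color'],cv2.COLOR_RGB2GRAY)
  for z in(.09,.105,.12):
    a=proj(c,[.4145,.282,z]);u,v=a.round().astype(int);print(z,a.round(1),u-12,g[v,u-12:u+13].tolist())
# anything else moved? compare with first picture
for f,c in(('scene0',d),('side0',e)):
  m=cv2.absdiff(load(f)['color'],c['color']).max(2)>60;n,l,st,ce=cv2.connectedComponentsWithStats(m.astype(np.uint8))
  print([(st[i].tolist()) for i in range(1,n) if st[i,4]>8])
"
```

```text
29.425 [0.41337061 0.28164903 0.21842789] [ 0.56575163 -0.66690674 -1.11491013] 0.04391954126840855
yellow rows (np.int64(186), np.int64(202)) n 127 expected rows head .122/.097 [298.7 181.1] [298.9 189.6]
yellow rows (np.int64(200), np.int64(208)) n 75 expected rows head .122/.097 [326.5 197. ] [326.3 202.9]
0.09 [323.9 123.2] 312 [158, 151, 146, 133, 103, 93, 97, 99, 85, 78, 86, 92, 96, 98, 90, 86, 81, 88, 123, 145, 148, 149, 146, 146, 149]
0.105 [324.  118.6] 312 [153, 153, 153, 153, 153, 154, 154, 159, 128, 83, 83, 91, 96, 94, 116, 140, 149, 152, 153, 154, 154, 153, 154, 153, 153]
0.12 [324.2 114. ] 312 [153, 152, 153, 153, 153, 152, 155, 158, 127, 82, 83, 90, 95, 94, 110, 146, 157, 154, 153, 154, 152, 154, 153, 153, 151]
0.09 [231.6 171.7] 220 [127, 121, 110, 92, 74, 65, 60, 58, 57, 57, 58, 57, 57, 57, 56, 54, 56, 53, 55, 52, 55, 61, 83, 108, 122]
0.105 [230.7 168.2] 219 [129, 130, 129, 129, 130, 128, 123, 105, 80, 61, 57, 57, 59, 71, 83, 89, 90, 93, 99, 106, 115, 121, 125, 128, 127]
0.12 [229.9 164.6] 218 [130, 131, 130, 131, 132, 131, 129, 117, 92, 70, 62, 59, 58, 73, 105, 124
[... 431 characters left out ...]
, 46, 487], [321, 111, 5, 11, 41], [379, 128, 8, 19, 91], [375, 156, 10, 3, 23], [292, 186, 14, 17, 97], [225, 283, 15, 31, 311]]
[[186, 12, 9, 6, 18], [194, 15, 9, 9, 31], [169, 23, 8, 8, 36], [185, 23, 6, 4, 9], [176, 26, 8, 5, 14], [182, 50, 57, 44, 957], [16, 61, 43, 34, 332], [80, 63, 11, 5, 27], [61, 67, 11, 4, 29], [32, 69, 12, 11, 33], [90, 73, 3, 7, 12], [188, 75, 7, 5, 21], [27, 81, 4, 5, 10], [211, 87, 7, 9, 30], [80, 93, 7, 4, 13], [73, 95, 6, 3, 10], [90, 94, 18, 34, 311], [183, 97, 27, 24, 406], [211, 123, 7, 14, 28], [275, 136, 4, 5, 15], [227, 164, 5, 4, 16], [0, 189, 85, 78, 3975], [323, 201, 8, 3, 10], [128, 243, 35, 36, 573], [409, 253, 13, 10, 91], [0, 267, 82, 72, 3221]]
```

```bash
python3 -c "
from h import *
th=np.radians(-18.6);R=np.array([[np.cos(th),-np.sin(th)],[np.sin(th),np.cos(th)]])
W=lambda x,y,z:np.r_[R@[x,y]+[.536,-.0416],z]
for n,ref in(('scene','s10'),('scene','scene0')):
  a,b=load(ref),load('s14');p=proj(a,W(.035,0,.055)).round().astype(int)
  f=lambda c:cv2.cvtColor(c['color'],cv2.COLOR_RGB2GRAY)
  t=f(b)[p[1]-6:p[1]+8,p[0]-7:p[0]+8].astype(np.float32);t=cv2.resize(t,None,fx=10,fy=10,interpolation=2);I=cv2.resize(f(a)[p[1]-12:p[1]+14,p[0]-13:p[0]+14].astype(np.float32),None,fx=10,fy=10,interpolation=2)
  _,mx,_,l=cv2.minMaxLoc(cv2.matchTemplate(I,t,5));print(ref,mx,'shift px',6-l[0]/10,6-l[1]/10)
k=lambda y:proj(a,W(.035,y,.055));print('per 4 mm',k(-.004)-k(0))
"
```

```text
s10 0.9924126267433167 shift px -1.4000000000000004 0.7000000000000002
scene0 0.9923465251922607 shift px -1.4000000000000004 0.7000000000000002
per 4 mm [-1.47655365  0.70636007]
```

```bash
python3 -c "
from plant import robot
print(robot.finish_job())"
```

```text
the job is handed in; nothing more can be done
None
```

I handed the job in at about 29.5 s of the 64 s limit. The wedge was stood hand-loose, then tapped down in two taps with the tapper lifted clear between them. The block measures about 3.9 of 4 mm across and did not move further under 27 N. The tapper stands head down in the pot. I compared pictures from before and after and saw no sign that anything else on the desk had moved. The judge's verdict was not shown.

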